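# Release the spring catch and shut the tray

### The arm

A 6-joint arm with a two-finger parallel gripper is mounted at the origin on the work surface. World frame = base frame: x ahead of the robot, y to its left, z up, the work surface at z = 0. Lengths are in m, angles in rad, forces in N, time in s.
With the tool pointing down it reaches from about 0.3 to 0.875 m from the base axis. Payload 6.4 kg.
Tool frame: the origin (TCP) lies midway between the tips of the shut fingers; the grasp point (between the pads) lies 19 mm behind it; z points along the fingers, y is the line along which they close (so a half turn about z gives the same grasp; the last joint's range is limited). The gripper opens to 85 mm and grips with 20 to 120 N. Pads are 22 mm wide; open, the fingers measure 114 mm over their backs; the gripper's body (76 mm by 85 mm) begins 54 mm behind the grasp point. The pads swing forward as they close: fully open they stand 13 mm farther back than shut.
Start: joints at [0.923, 0.181, 1.607, -0, 1.354, -0.206], TCP at [0.246, 0.52, 0.231] pointing down, gripper open.
Joint ranges: [-2.99, 2.99], [-0.89, 2.07], [0.3, 2.58], [-1.14, 4.28], [0, 2.63], [-3.12, 3.12]. Speed limits (rad/s): [2.57, 2.57, 3.01, 3.14, 3.14, 3.14].

### API

Orientations are given as a unit quaternion [w, x, y, z].
In Python, from bench import status, camera, ctrl gives the robot as it stands. The module is installed in compiled form; this text tells all that it offers.
- The arm moves only by the shell command python3 -m handwheel 'ROWS'. ROWS is JSON, a list that holds one entry, the list of rows, each a list of 7 numbers: the opening, from -1 (shut) to 1 (fully open), then the shift along the tool's x, y, z in cm, then the turn, a rotation vector about the tool's x, y, z in degrees. A call has 1 to 10 rows; each row is the pose to reach, as a shift and turn from the pose commanded when the call began, along the tool's axes at that moment; what a row does not reach only later rows make up. A row lasts 1/8 s, in which the tool goes at most 62.5 mm and 10.7 degrees, less where a joint would pass 70% of its speed; a pose out of reach is approached as far as the arm can. A call with a gripper value outside its range is refused whole. The fingers move at their own pace and stop on an object; the grip force is fixed at half the most. Time passes only in rows, so rows that repeat a pose let the fingers close. It gives the time, the measured TCP pose, the force, the opening and the grip force at its end, in the units of the state.
- status.get_obs(): the state, without advancing time (a new reading comes with each control period).
- camera(name): name is "scene" or "side" or "wrist"; returns a dict with "frame" (400x640x3 uint8, blue, green, red), "depth" (400x640 float32, m along the optical axis (not along the pixel's ray), 0 where there is no reading), "fx", "fy", "cx", "cy" (pixels), "extrinsics" (4x4, takes a point from camera to world coordinates); the wrist camera has in their place "hand_eye" (4x4, takes a point from camera to tool coordinates, whose origin is the TCP and whose axes are the flange's). Camera axes: x right, y down, z forward; pixel columns grow to the right and rows downward; lengths in m; the calibration is good to about 2 mm. A picture is of the moment at which its call begins: read the wrist's pose just before it.
- ctrl.hand_in(): hands the job in; it is judged then, once.
The state is a dict: "time_s": time; "q": joint angles; "dq": joint speeds; "joint_efforts": joint torques, N m; "eef_pos": TCP position; "eef_rot": TCP orientation; "wrist_force": force on the tool from outside, world axes, zero at the start; "torque": the same for the moment, N m; "opening": opening from 0.0 (shut) to 1.0 (fully open); "grasp_force": force on a finger pad.
Only numpy, scipy, OpenCV 4.12 (cv2) and the standard library are available. Lean on these libraries where they do the work, as an engineer would, in place of code of your own. Each camera call takes 0.05 s, during which the arm holds its last target. There are 200 camera calls.

### The job

Hold the blue spring bar beside the tray down with a fingertip and, keeping it down, push the tray fully home under the clear hood; then let the bar spring back up so that its pin locks in front of the tray. Push only, without forcing the tray against the pin: grasp and lift nothing, leave the headlamp lying in the tray, and do not disturb the bulbs and the bowl.

Things in the scene. Friction and masses are not known exactly. Their poses are not given: they have to be found in the camera images.
- unit: Clear drawer unit, fixed and level, turned only about z. Origin on the shelf surface (z 0); x points from its front to its back, the way the tray is pushed home, y left, z up. In its frame (mm): housing x -190..150, y -120..80, top deck at z 70; clear hood over the back part x -30..150, y -80..80, top at z 122; white tray y -60..60, walls up to z 112.
- pin_top (a point): Top of the steel catch pin, 10 x 10 mm, moves with the blue bar; 102.5 mm above the shelf when up, at x -51, y -67 mm in the unit's frame. It blocks a red runner (12 wide, underside 94 mm above the shelf) on the tray's right side, behind the front panel.
- tray (a joint): How far the tray has slid in, m: 0 = pulled out, 0.100 = fully home against its stop. Slides along the unit's +x, friction 1.5 N, stays where left. With the catch up the runner meets the pin at about 0.017; above 0.092 the runner is past the pin, which can then spring up in front of the front panel and lock it.
- tray_front (a point): White front panel of the tray, 8 mm thick along x; axes as the unit's. The point: mid-thickness, on the tray's centre line, 124 mm above the shelf; top edge at 142 mm. At its right (-y) a wing reaches out over the blue bar: y -113..-59 mm from the point, 106 to 142 mm above the shelf. A finger standing on the bar pushes this wing.
- push_face (a point): Point on the front (-x) face of that wing, over the middle of the blue bar, 124 mm above the shelf; moves with the tray.
- catch (a joint): How far the spring catch (blue bar and steel pin together) is pressed down, m: 0 = up, 0.014 = bottom stop. The pin is clear below the runner from 0.0085 on. Spring: 3 N at the start, 6.5 N at the bottom; it comes up by itself when nothing holds it.
- bar_top (a point): Centre of the top face of the blue press bar of the catch, 155 long (along the unit's x), 32 wide, 8 thick, level. The point is 100 mm above the shelf when up. It lies along the unit at x -195..-40, y -110..-78 mm, so a fingertip can stay on it all the way while the tray slides 100 mm. It goes straight down.
- headlamp: Yellow headlamp body, about 50 x 62 x 34 mm, loose, lying in the tray's front compartment (87 mm long, 114 wide, behind the front panel). Origin: centre of its underside.
- bulb_a: White round LED bulb standing on its dome with the screw base up, 60 mm diameter, 102 high, loose. Origin: centre of its underside.
- bulb_b: As bulb_a.
- bowl: White ceramic bowl of screw caps, 110 mm across, 45 high, loose. Origin: centre of its underside.
There are look-alikes about, which are no part of the job. Leave any purple look-alike of the bulb_a alone. There is more than one size of the headlamp; the job needs the smaller.

How it is judged:
On the way, in this order (a step that is already met when the one before it is completed fails the run):
1. the bar is held down, pin clear, while the tray is still out (value of joint catch above 0.008 m and value of joint tray below 0.03 m), for 0.1 s.
2. the tray is sliding past the pin while the fingers still hold the bar down (value of joint tray between 0.045 and 0.09 m and value of joint catch above 0.007 m and contact force between the fingers and catch above 0.5 N), for 0.05 s.
3. the tray is home (value of joint tray above 0.09 m), for 0.1 s.
At the end, for the whole second after the job is handed in: The tray is home (at least 90 of its 100 mm), the catch has sprung up (within 2.5 mm of its top) and locks it, the headlamp lies upright in the tray's front compartment, and the bulbs and the bowl stand upright; all at rest (value of joint tray above 0.09 m and value of joint catch below 0.0025 m and x of headlamp in the frame of tray_front between 0.01 and 0.1 m and z of headlamp in the frame of tray_front below -0.03 m and linear speed of each of bulb_a, bulb_b, bowl, headlamp below 0.02 m/s and angle between each of bulb_a, bulb_b, bowl, headlamp's own z axis and vertical below 0.2 rad); the robot touches nothing.
It fails at once if the tray is forced against the pin with more than 45 N (value of joint tray below 0.03 m and contact force between the fingers and tray above 45 N).
It fails at once if the tray's front panel is taken between the fingers (x of the grasp point in the frame of tray_front between -0.006 and 0.02 m and y of the grasp point in the frame of tray_front between -0.12 and 0.07 m and z of the grasp point in the frame of tray_front below 0.016 m).
It fails at once if the headlamp is lifted more than 20 mm (z of headlamp in the frame of unit above 0.096 m).
It fails at once if a bulb or the bowl is moved more than 20 mm or lifted (distance of any of bulb_a, bulb_b, bowl from where it was at the start of the episode above 0.02 m or height (world z) of any of bulb_a, bulb_b, bowl above 0.012 m).
It also fails if it takes over 38 s, if anything falls off the work surface, if the arm or the gripper's body presses on something with over 40 N, if the wrist force passes 120 N, or if a joint passes its speed limit or range.

## Working session

There is one attempt and no reset: what is moved stays moved. The work goes in short steps, Python scripts to look and compute and a shell command to move; the robot and the scene stay as the last step left them, time stands still between calls to the robot, and variables do not carry over. Pictures are saved under pics/ and viewed, at most 10 in all, crops included, and the job is handed in when it is done.

```bash
mkdir -p pics; cat > h.py <<'E'
import numpy as np,cv2
from bench import status,camera,ctrl
def cloud(c,T=None):
    d=c["depth"];v,u=np.indices(d.shape)
    p=np.stack([(u-c["cx"])/c["fx"]*d,(v-c["cy"])/c["fy"]*d,d],-1)
    T=c["extrinsics"] if T is None else T
    return p@T[:3,:3].T+T[:3,3]
E
python3 - <<'E'
from h import *
o=status.get_obs();print(o["time_s"],o["eef_pos"],o["eef_rot"],o["opening"])
for n in("scene","side"):
    c=camera(n);np.save(f"{n}.npy",c,allow_pickle=True);cv2.imwrite(f"pics/{n}.png",c["frame"])
    P=cloud(c);h=cv2.cvtColor(c["frame"],cv2.COLOR_BGR2HSV)
    m=cv2.inRange(h,(100,120,50),(125,255,255))
    k,l,s,ce=cv2.connectedComponentsWithStats(m)
    for i in range(1,k):
        if s[i,4]>60:
            q=P[(l==i)&(c["depth"]>0)];print(n,s[i],ce[i].round(),np.median(q,0).round(3) if len(q) else None)
    print(c["extrinsics"].round(3),c["fx"])
E
```

```text
0.0 [0.24549263 0.5193285  0.23037087] [-3.74025925e-04  2.19124239e-01  9.75696551e-01 -8.17318191e-04] 0.9997401198377762
scene [   0   63   37   49 1304] [14. 88.] [ 0.245 -1.972 -0.114]
scene [ 32 113  22  30 351] [ 43. 128.] [ 0.44  -1.401 -0.124]
scene [254 155  32  14 177] [270. 162.] [ 0.528 -0.177  0.098]
[[-0.513  0.459 -0.726  1.202]
 [ 0.859  0.288 -0.424  0.353]
 [ 0.014 -0.84  -0.542  0.537]
 [ 0.     0.     0.     1.   ]] 408.71944170057674
side [ 200  250   96   24 1269] [249. 262.] [ 0.517 -0.177  0.1  ]
[[ 0.996 -0.025  0.086  0.577]
 [-0.086 -0.534  0.841 -0.683]
 [ 0.025 -0.845 -0.534  0.548]
 [ 0.     0.     0.     1.   ]] 402.680299903025
```

View pics/scene.png

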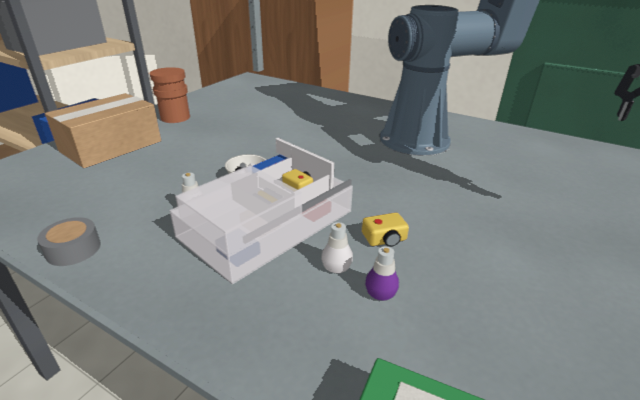

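View pics/side.png

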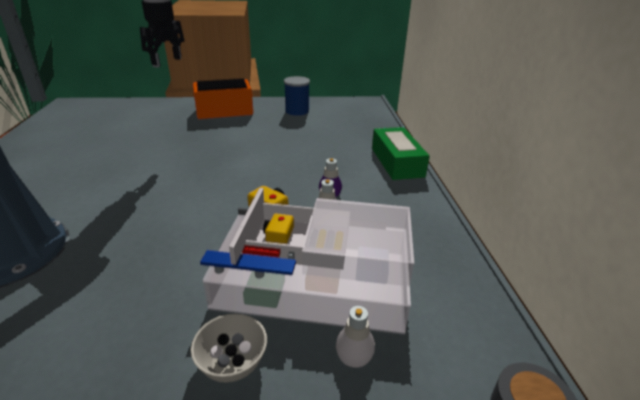

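Scene: the unit sits at (265,205), with the blue bar at (270,162) and the tray's front panel at (305,160). Side: the bar spans (200..296, 250..274), the panel is at (248,225), the bowl at (230,347) and bulbs at (357,338) and (327,185).

Candidates: the only blue bar is at side (249,262). The job's headlamp is the small yellow one in the tray, side (280,227); the large one outside, at (268,198), is a look-alike. The purple bulb at (330,185) is also to be left alone.

```bash
python3 - <<'E'
from h import *
c=np.load("side.npy",allow_pickle=True).item();P=cloud(c);T=c["extrinsics"]
h=cv2.cvtColor(c["frame"],cv2.COLOR_BGR2HSV);m=cv2.inRange(h,(100,120,50),(125,255,255))
m[:240]=0;m[290:]=0
v,u=np.nonzero(m)
def ray(u,v,z):
    d=np.stack([(u-c["cx"])/c["fx"],(v-c["cy"])/c["fy"],np.ones(len(u))],-1)@T[:3,:3].T
    return T[:3,3]+d*((z-T[2,3])/d[:,2])[:,None]
q=P[v,u];ok=(abs(q[:,2]-.1)<.01)
print("z",np.percentile(q[:,2],[5,50,95]))
for w,pts in(("ray",ray(u,v,.1)),("depth",q[ok])):
    r=cv2.minAreaRect((pts[:,:2]*1000).astype(np.float32));print(w,r,cv2.boxPoints(r).round().tolist())
s=np.load("scene.npy",allow_pickle=True).item();Q=cloud(s)
for n,A in(("side",P),("scene",Q)):
    a=A.reshape(-1,3);k=(a[:,2]>.128)&(a[:,2]<.15)&(a[:,0]>.35)&(a[:,0]<.8)&(a[:,1]>-.3)&(a[:,1]<.15)
    b=a[k];print(n,len(b))
    if len(b)>10:
        r=cv2.minAreaRect((b[:,:2]*1000).astype(np.float32));print(r,cv2.boxPoints(r).round().tolist(),b[:,2].max())
# objects by low clouds
a=P[(P[...,2]>.09)&(P[...,2]<.108)&(P[...,1]<-.2)&(P[...,1]>-.6)&(P[...,0]>.3)&(P[...,0]<.9)];print("bulb near",np.median(a,0),len(a))
a=P[(P[...,2]>.035)&(P[...,2]<.05)&(P[...,1]<-.2)&(P[...,0]>.3)&(P[...,0]<.6)];print("bowl",a.min(0),a.max(0))
big=lambda f,x0,x1,y0,y1,k:cv2.resize(f[y0:y1,x0:x1],None,fx=k,fy=k)
a=big(c["frame"],180,320,180,300,4);b=big(s["frame"],220,350,120,240,4)
cv2.imwrite("pics/crop.png",cv2.resize(np.hstack([a,b]),(800,356)))
E
```

```text
z [0.09627722 0.09975226 0.10111303]
ray ((508.68408203125, -176.34751892089844), (37.12461853027344, 153.93109130859375), 77.2551040649414) [[430.0, -177.0], [580.0, -211.0], [588.0, -175.0], [438.0, -141.0]]
depth ((508.8887939453125, -172.99658203125), (33.62691879272461, 153.90679931640625), 77.39777374267578) [[430.0, -173.0], [580.0, -206.0], [588.0, -173.0], [437.0, -140.0]]
side 515
((506.70599365234375, -100.01782989501953), (181.09230041503906, 8.874192237854004), 77.12335968017578) [[482.0, -187.0], [491.0, -189.0], [531.0, -13.0], [523.0, -11.0]] 0.14342052141016587
scene 390
((507.0205078125, -97.27252197265625), (178.4046630859375, 11.435500144958496), 77.2264633178711) [[482.0, -183.0], [493.0, -186.0], [532.0, -12.0], [521.0, -9.0]] 0.141877986083926
bulb near [ 0.70466979 -0.21339747  0.09806897] 732
bowl [ 0.43162245 -0.34325526  0.03500056] [ 0.59943322 -0.20002261  0.04997606]
```

View pics/crop.png

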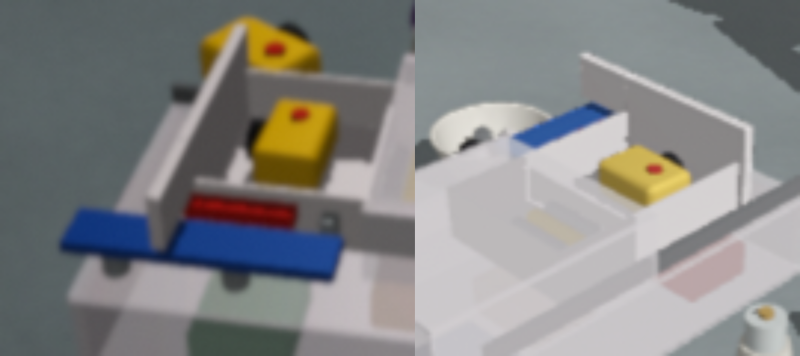

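The crop confirms the bar, with the front panel's wing over it, the red runner and pin behind, and the small headlamp in the tray. The measured bar is 154 x 34 mm at z 0.100, yaw -12.7°, centred at (0.509, -0.1735). The wing's front face is 22 mm ahead (-x) of the bar's centre. Target above the bar: (0.465, -0.164), tool y along the unit's y.

```bash
python3 -m handwheel '[[[-1,-6,-6.5,0,0,0,-2],[-1,-12,-13,0,0,0,-4],[-1,-18,-19,0,0,0,-6],[-1,-24,-25.5,0,0,0,-9],[-1,-30,-32,0,0,0,-12.6],[-1,-35,-37.5,0,0,0,-12.6],[-1,-40,-43,0,0,0,-12.6],[-1,-45,-48,0,0,0,-12.6],[-1,-49,-52.3,0,0,0,-12.6],[-1,-49,-52.3,3,0,0,-12.6]]]'; python3 - <<'E'
from h import *
from scipy.spatial.transform import Rotation as R
o=status.get_obs();print(o)
w=o["eef_rot"];M=R.from_quat([*w[1:],w[0]]).as_matrix();print(M.round(3))
p=np.array([.465,-.164,.15]);print("to go cm",(M.T@(p-o["eef_pos"])*100).round(2))
E
```

```text
time_s: 1.35
eef_pos: [0.4374, -0.0766, 0.22]
eef_rot: [0.001, 0.111, 0.994, -0.0]
wrist_force: [0.8, 0.6, 1.2]
opening: -0.005
grasp_force: 0.0
{'time_s': 1.35, 'q': array([-4.42008088e-01, -1.14761211e-01,  1.93482989e+00,  2.94118873e-04,
        1.31904160e+00, -1.79034784e+00]), 'dq': array([-0.89945229,  0.63006295, -0.32327011,  0.00487166, -0.29610168,
       -0.898681  ]), 'joint_efforts': array([  3.35194319, -32.47847557, -32.43864298,  -0.28303533,
         0.70955504,   1.12164795]), 'eef_pos': array([ 0.43740264, -0.07656924,  0.22003464]), 'eef_rot': array([ 1.22017032e-03,  1.11035224e-01,  9.93815686e-01, -2.68367052e-04]), 'wrist_force': array([0.76361347, 0.60784928, 1.21766691]), 'torque': array([ 0.04045473, -0.02796926, -0.01486364]), 'grasp_force': 0.0, 'opening': -0.004704245607567066}
[[-0.975  0.221  0.002]
 [ 0.221  0.975 -0.001]
 [-0.002 -0.    -1.   ]]
to go cm [-4.6  -7.92  7.02]
```

```bash
python3 -m handwheel '[[[-1,0,0,0,0,0,0],[-1,0,0,0,0,0,0],[-1,0,0,0,0,0,0],[-1,0,0,0,0,0,0]]]'; cat > go.py <<'E'
import sys
from h import *
from scipy.spatial.transform import Rotation as R
def unit(c=np.array([.5088,-.1735]),a=np.radians(-12.7)):
    return c,np.array([np.cos(a),np.sin(a)]),np.array([-np.sin(a),np.cos(a)])
def togo(x,z):
    o=status.get_obs();w=o["eef_rot"];M=R.from_quat([*w[1:],w[0]]).as_matrix();c,ex,ey=unit()
    e=np.array(o["eef_pos"]);d=e[:2]-c
    print("t",round(o["time_s"],2),"bar-frame mm",(d@ex*1e3).round(1),(d@ey*1e3).round(1),(e[2]*1e3).round(1),"F unit",(o["wrist_force"][:2]@ex).round(1),o["wrist_force"].round(1),"axes",M[:2,0].round(3),M[:2,2].round(4))
    p=np.array([*(c+x*ex),z]);print("to go cm",(M.T@(p-e)*100).round(2))
if __name__=="__main__": togo(float(sys.argv[1]),float(sys.argv[2]))
E
python3 go.py -0.045 0.15
```

```text
time_s: 1.85
eef_pos: [0.4366, -0.0729, 0.2196]
eef_rot: [0.0, 0.11, 0.994, -0.0]
wrist_force: [-0.1, 0.6, 0.6]
opening: -0.001
grasp_force: 0.0
t 1.85 bar-frame mm -92.6 82.2 219.6 F unit -0.3 [-0.1  0.6  0.6] axes [-0.976  0.218] [ 0.0005 -0.0001]
to go cm [-4.74 -8.23  6.96]
```

```bash
python3 -m handwheel '[[[-1,-2,-4,0,0,0,0],[-1,-4.7,-8.2,0,0,0,0],[-1,-4.7,-8.2,2,0,0,0],[-1,-4.7,-8.2,5,0,0,0],[-1,-4.7,-8.2,7,0,0,0],[-1,-4.7,-8.2,7,0,0,0],[-1,-4.7,-8.2,7,0,0,0],[-1,-4.7,-8.2,7,0,0,0]]]'; python3 go.py -0.045 0.11
python3 - <<'E'
from h import *
c=camera("side");f=c["frame"][130:300,150:330];d=camera("wrist")["frame"]
cv2.imwrite("pics/near.png",np.hstack([cv2.resize(f,(400,378)),cv2.resize(d,(400,378))]))
E
```

```text
time_s: 2.85
eef_pos: [0.4652, -0.1647, 0.1507]
eef_rot: [0.001, 0.11, 0.994, -0.001]
wrist_force: [0.1, -0.5, 0.1]
opening: 0.0
grasp_force: 0.0
t 2.85 bar-frame mm -44.5 -1.0 150.7 F unit 0.2 [ 0.1 -0.5  0.1] axes [-0.976  0.22 ] [ 0.002  -0.0013]
to go cm [0.06 0.1  4.07]
```

View pics/near.png

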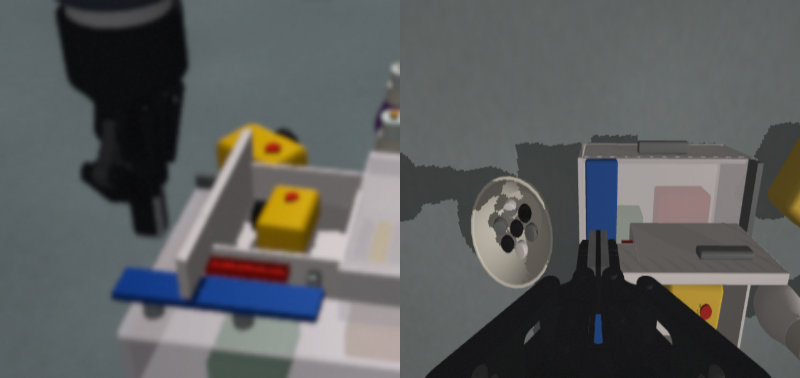

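The wrist view shows the shut fingertips at (598,240) centred on the bar in front of the wing, clear of the panel. The side view agrees, with the tip at (150,225). I'll press down now.

```bash
python3 -m handwheel '[[[-1,0,0.1,2,0,0,0],[-1,0,0.1,4,0,0,0],[-1,0,0.1,5,0,0,0],[-1,0,0.1,5.6,0,0,0],[-1,0,0.1,6.2,0,0,0],[-1,0,0.1,6.2,0,0,0],[-1,0,0.1,6.2,0,0,0],[-1,0,0.1,6.2,0,0,0]]]'; python3 go.py 0.062 0.0885
```

```text
time_s: 3.95
eef_pos: [0.4645, -0.1634, 0.0879]
eef_rot: [-0.0, 0.111, 0.994, 0.0]
wrist_force: [-3.9, 2.1, 5.2]
opening: -0.001
grasp_force: 2.7
t 3.95 bar-frame mm -45.4 0.1 87.9 F unit -4.2 [-3.9  2.1  5.2] axes [-0.976  0.22 ] [-0.0003  0.0001]
to go cm [-1.074e+01 -1.000e-02 -6.000e-02]
```

```bash
cat > see.py <<'E'
import sys
from h import *
from go import unit
c=camera("side");P=cloud(c);h=cv2.cvtColor(c["frame"],cv2.COLOR_BGR2HSV)
m=cv2.inRange(h,(100,120,50),(125,255,255));m[:235]=0;m[300:]=0
q=P[m>0];q=q[q[:,2]>.06];C,ex,ey=unit()
d=(q[:,:2]-C);print("bar z pct",np.percentile(q[:,2],[10,50,90]).round(4),"x",np.percentile(d@ex,[1,99]).round(4))
for n,A in(("side",P),("scene",cloud(camera("scene")))):
    a=A.reshape(-1,3);dd=a[:,:2]-C;X=dd@ex;Y=dd@ey
    k=(a[:,2]>.125)&(a[:,2]<.144)&(Y>.03)&(Y<.15)&(abs(X)<.15)
    print(n,"panel x from bar centre",k.sum(),np.percentile(X[k],[5,50,95]).round(4) if k.any() else None)
cv2.imwrite(sys.argv[1],cv2.resize(c["frame"][130:330,150:400],None,fx=3,fy=3,interpolation=cv2.INTER_CUBIC))
E
python3 see.py pics/p1.png
```

```text
bar z pct [0.0858 0.0877 0.0889] x [-0.0749  0.0758]
side panel x from bar centre 337 [-0.0213 -0.015  -0.0142]
scene panel x from bar centre 339 [-0.0357 -0.0161 -0.0143]
```

View pics/p1.png

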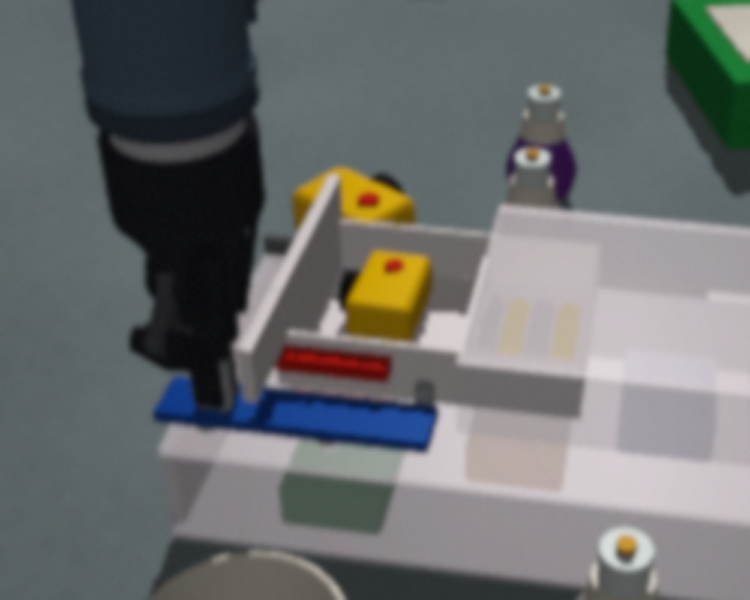

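Picture: the fingertip at (212,400) is holding the bar down (z 0.0877, about 12 mm pressed). The tray is still out and the pin is below the runner. Pushing.

```bash
python3 -m handwheel '[[[-1,-0.7,0,0,0,0,0],[-1,-1.4,0,0,0,0,0],[-1,-2.1,0,0,0,0,0],[-1,-2.8,0,0,0,0,0],[-1,-3.5,0,0,0,0,0],[-1,-4.2,0,0,0,0,0],[-1,-4.9,0,0,0,0,0],[-1,-5.6,0,0,0,0,0],[-1,-6.3,0,0,0,0,0],[-1,-7,0,0,0,0,0]]]'; python3 go.py 0.067 0.0885;python3 see.py pics/p2.png
```

```text
time_s: 5.3
eef_pos: [0.5326, -0.1791, 0.0879]
eef_rot: [-0.001, 0.111, 0.994, -0.0]
wrist_force: [-5.3, 0.4, 5.8]
opening: -0.002
grasp_force: 2.7
t 5.3 bar-frame mm 24.5 -0.2 87.9 F unit -5.3 [-5.3  0.4  5.8] axes [-0.976  0.22 ] [-0.0012 -0.0002]
to go cm [-4.25  0.02 -0.06]
bar z pct [0.0857 0.0876 0.0887] x [-0.0751  0.0758]
side panel x from bar centre 306 [0.0392 0.0456 0.0471]
scene panel x from bar centre 355 [0.0332 0.0462 0.0479]
```

```bash
python3 -m handwheel '[[[-1,-0.7,0,0,0,0,0],[-1,-1.4,0,0,0,0,0],[-1,-2.1,0,0,0,0,0],[-1,-2.8,0,0,0,0,0],[-1,-3.3,0,0,0,0,0],[-1,-3.6,0,0,0,0,0],[-1,-3.8,0,0,0,0,0],[-1,-3.8,0,0,0,0,0],[-1,-3.8,0,0,0,0,0]]]'; python3 go.py 0.065 0.0885;python3 see.py pics/p3.png
```

```text
time_s: 6.52
eef_pos: [0.5684, -0.1872, 0.0878]
eef_rot: [-0.002, 0.111, 0.994, 0.0]
wrist_force: [-10.7, 1.9, 8.4]
opening: -0.004
grasp_force: 2.7
t 6.53 bar-frame mm 61.2 -0.2 87.8 F unit -10.9 [-10.7   1.9   8.4] axes [-0.976  0.22 ] [-0.0035  0.0005]
to go cm [-0.38  0.02 -0.07]
bar z pct [0.0857 0.0877 0.0888] x [-0.0746  0.076 ]
side panel x from bar centre 238 [0.0759 0.0822 0.0837]
scene panel x from bar centre 373 [0.0731 0.0821 0.0838]
```

```bash
python3 -m handwheel '[[[-1,-0.1,0,0,0,0,0],[-1,-0.2,0,0,0,0,0],[-1,-0.2,0,0,0,0,0],[-1,-0.2,0,0,0,0,0]]]'; python3 go.py 0.065 0.0885
```

```text
time_s: 7.12
eef_pos: [0.5684, -0.1872, 0.0877]
eef_rot: [-0.004, 0.11, 0.994, 0.0]
wrist_force: [-20.5, 3.2, 15.4]
opening: -0.002
grasp_force: 2.7
t 7.12 bar-frame mm 61.1 -0.2 87.7 F unit -20.7 [-20.5   3.2  15.4] axes [-0.976  0.219] [-0.0079  0.0015]
to go cm [-0.39  0.02 -0.08]
```

The tray is against its stop: force rises with no further motion. Back off 4 mm, then lift straight up.

```bash
python3 -m handwheel '[[[-1,0.2,0,0,0,0,0],[-1,0.6,0,0,0,0,0],[-1,0.8,0,0,0,0,0],[-1,0.8,0,-0.6,0,0,0],[-1,0.8,0,-1.2,0,0,0],[-1,0.8,0,-2.5,0,0,0],[-1,0.8,0,-5,0,0,0],[-1,0.8,0,-9,0,0,0],[-1,0.8,0,-13,0,0,0],[-1,0.8,0,-13,0,0,0]]]'; python3 -m handwheel '[[[-1,4,0,0,0,0,0],[-1,8,0,0,0,0,0],[-1,8,0,0,0,0,0],[-1,8,0,0,0,0,0],[-1,8,0,0,0,0,0]]]';python3 go.py 0 0.2;python3 see.py pics/p4.png
```

```text
time_s: 8.38
eef_pos: [0.5656, -0.1867, 0.2215]
eef_rot: [0.003, 0.111, 0.994, -0.001]
wrist_force: [-0.7, 0.8, 0.8]
opening: 0.001
grasp_force: 0.0
time_s: 9.0
eef_pos: [0.4868, -0.1686, 0.2173]
eef_rot: [-0.0, 0.111, 0.994, 0.0]
wrist_force: [-0.9, -0.8, 0.1]
opening: -0.0
grasp_force: 0.0
t 9.0 bar-frame mm -22.6 -0.1 217.3 F unit -0.7 [-0.9 -0.8  0.1] axes [-0.976  0.22 ] [-0.  0.]
to go cm [-2.26  0.01  1.73]
bar z pct [0.0976 0.0997 0.1009] x [-0.075   0.0726]
side panel x from bar centre 288 [0.0715 0.0812 0.0836]
scene panel x from bar centre 350 [0.076  0.082  0.0836]
```

View pics/p4.png

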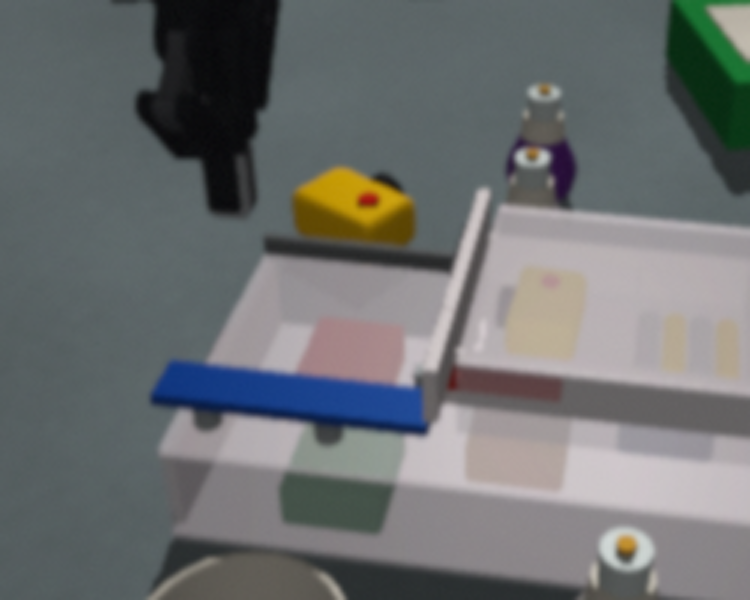

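Picture: the tray is home, with the panel at (455,290). The bar is back up (z 0.0997), the pin is in front of the panel at (420,378), the headlamp lies under the hood at (545,310), and the bulbs and bowl haven't moved.

```bash
python3 -c "
from bench import ctrl;print(ctrl.hand_in())"
```

```text
the job is handed in; nothing more can be done
None
```

The job is handed in, with no verdict returned: I held the bar down and pushed the tray against its stop (about 98 mm of travel by camera), the bar sprang back up with its pin in front of the panel, and the headlamp, bulbs and bowl looked undisturbed in the last picture.

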